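# Unhook the tin's lid and fetch the tally counter into the kit tray

## Robot

A 6-joint arm with a two-finger parallel gripper is mounted at the origin on a cart in front of the work surface, level with it; the furniture and walls round the work are solid. World frame = base frame: x ahead of the robot, y to its left, z up, the work surface at z = 0. Lengths are in mm, angles in rad, forces in N, time in s.
With the tool pointing down it reaches from about 275 to 750 mm from the base axis. Payload 10.2 kg.
Tool frame: the origin (TCP) lies midway between the tips of the shut fingers; the grasp point (between the pads) lies 19 mm behind it; z points along the fingers, y is the line along which they close (so a half turn about z gives the same grasp; the last joint's range is limited). The gripper opens to 85 mm and grips with 20 to 120 N. Pads are 22 mm wide; open, the fingers measure 114 mm over their backs; the gripper's body (76 mm by 85 mm) begins 54 mm behind the grasp point. The pads swing forward as they close: fully open they stand 13 mm farther back than shut.
Start: joints at [0.937, 0.313, 1.498, -0, 1.331, -0.223], TCP at [209.668, 481.322, 231.294] pointing down, gripper open.
Joint ranges: [-2.94, 2.94], [-0.97, 2.17], [0.19, 2.56], [-1.23, 4.37], [0.02, 3.11], [-2.88, 2.88]. Speed limits (rad/s): [2.39, 2.39, 3.01, 3.14, 3.14, 3.14].

## Interface

Orientations are given as a unit quaternion [w, x, y, z].
In Python, from rig import ctrl gives the robot as it stands.
- The arm moves only by the tool send_rows, never from a script. Its argument "targets" is a list of rows, each a list of 7 numbers: the closure, from -1 (fully open) to 1 (shut), so that 0 is half open, then the shift along the tool's x, y, z in m, then the turn, a rotation vector about the tool's x, y, z in rad. In form: [[claw, dx, dy, dz, ax, ay, az], ...]. A call has exactly 10 rows; each row shifts and turns the commanded pose from where the row before left it, along the tool's axes as they then stand; what a row does not reach is not made up. A row lasts 1/8 s, in which the tool goes at most 62.5 mm and 10.7 degrees, less where a joint would pass 70% of its speed; a pose out of reach is approached as far as the arm can. A call with a gripper value outside its range is refused whole. The fingers move at their own pace and stop on an object; "squeeze" is the grip in N (left out, the last holds). Time passes only in rows, so rows that do not move let the fingers close, or fill a call up. It gives the time, the measured TCP pose, the force, the opening and the grip force at its end, in the units of the state.
- ctrl.sense(): the state, without advancing time (a new reading comes with each control period).
- ctrl.capture(name): name is "side" or "top"; returns a dict with "img" (400x640x3 uint8, red, green, blue), "camera_matrix" (3x3 intrinsics, pixels), "R" (3x3) and "t" (3): a world point X has camera coordinates R X + t. Camera axes: x right, y down, z forward; pixel columns grow to the right and rows downward; lengths in mm; the calibration is good to about 2 mm. A picture is of the moment at which its call begins. There is no depth.
- ctrl.finish_job(): hands the job in; it is judged then, once.
Trained networks look in a picture, given as the dict that the camera call returned (one of the last four; its "shot" number tells which), for a name from the list of things; names that differ only in an ending like _2 or _b are one class to them, and where a whole thing is asked for, a point or a joint stands for the part that bears it (a point fixed in the world has none). Each returns a list of dicts, best first, with "score" (0 to 1); they miss things now and then, are a little off and sometimes report something else, mostly with a low value. They report only what shows in the picture. A call takes as long as a camera call.
- ctrl.boxes_of(query, picture): "extent" ([left, top, width, height] in pixels, round what is visible of it).
- ctrl.landmark_of(query, picture): "point" ([column, row] in pixels: a listed point, or the origin of a listed thing).
The state is a dict: "time_s": time; "joints": joint angles; "dq": joint speeds; "tau": joint torques, N m; "eef_pos": TCP position; "ee_rot": TCP orientation; "force": force on the tool from outside, world axes, zero at the start; "wrist_torque": the same for the moment, N m; "grip_width": opening from 0.0 (shut) to 1.0 (fully open); "grip_force": force on a finger pad.
Only numpy, scipy, OpenCV 4.12 (cv2) and the standard library are available. Lean on these libraries where they do the work, as an engineer would, in place of code of your own. Each camera call takes 0.05 s, during which the arm holds its last target. There are 200 camera calls.

## Task

Get the hand tally counter out for the next sorting run: the lid of the grey tin is hooked under two clips at the back, so take it by its handle, tip its front edge up a little, draw it out from under the clips without wrenching at them, and lay it flat on the bare desk, handle upward. Then lift the counter out of the tin and set it down flat, face up, in the small open tray beside the tin. Put both down gently rather than letting them fall, leave the eye loupe where it is in the tin, and do not push the tray about.

Things in the scene. Friction and masses are not known exactly. Their poses are not given: they have to be found in the camera images.
- tin: Grey sheet-steel tin, open-topped, standing fast on the desk: 130 (x) x 188 (y) x 64 mm high, walls 3 mm, floor 4 mm thick. Origin: centre of its underside; z up, -x is the front (blank label card, towards the robot), +x the rear with the clips. It stands in the middle or at the left of the work area, the tray at the other place.
- tin_rear (a point): Rear rim point (x 63.5, y 0, z 64 mm of the tin) where lid_rear lies when closed. Two steel clips, 40 mm wide, centred at y = +55 and -55 mm, rise outside the rear wall (inner face x = 65) and reach forward over the rim to x = 47 mm; underside 6.5 mm above the rim, top 73.5 mm above the desk.
- lid: Loose grey steel lid, 0.18 kg: plate 132.5 (x, -69 to +63.5) x 192 (y) x 3 mm, underside at z = 6 mm, with a 6 mm deep flange below along front and sides. Origin: on the flange's lower edge (z = 0; it lies flat on the desk on this), -x front. Closed, its frame is the tin's raised 58 mm; the flange sits 2.5 mm inside the walls, so it cannot slide forward flat.
- lid_rear (a point): Middle of the lid's rear edge, plate underside (x 63.5, y 0, z 6 mm of the lid). Closed, the rear 16.5 mm lies under the clips with 3.5 mm play above, so the lid cannot rise straight. About this edge (parallel to the lid's y) the front tips up 0.2 rad at most; from 0.08 rad its flange clears the front wall and it can be drawn out frontwards along its own plane: free after 18 mm.
- lid_bar (a point): Middle of the lid's bow handle: round steel bar 8 mm thick, parallel to the lid's y, straight for 52 mm, at x = -45, z = 39 mm of the lid (97 mm above the desk when closed; 26 mm of open height between bar and plate). The bar can turn a little between gripping fingers.
- counter: Pale grey hand tally counter lying face up in the tin: 82 (x) x 52 (y) x 22 mm, 0.07 kg; round body, short 12 mm stub at its -y side, push lever at +x, finger ring at -x. Origin: centre of its underside, z up. Grip it from above across y (52 mm, body and stub) at the origin. Its x is within 0.3 rad of the tin's x; it lies at y -35 to -15 mm in the tin.
- kit_tray: Small open mint plastic tray, loose, 128 (x) x 160 (y) x 26 mm high; inside 108 x 136 mm, floor 2 mm thick. Origin: centre of its underside, x along its short side, z up. An eraser (53 x 20 x 11 mm) lies along its +y end wall (y = 45 to 67 mm); the rest, y = -68 to +45 mm, is free.
- eye_loupe: Black cup-shaped eye loupe, 39 mm across, 35 mm high, standing on its small end in the tin, about 65 mm from the tin's centre along +y. Origin: centre of its foot. (The desk right of the middle, x 0.46 to 0.66, y -0.36 to -0.16 m, is bare and has room for the lid.)

How it is judged (in metres and radians):
On the way, in this order (a step that is already met when the one before it is completed fails the run):
1. the lid is tipped up by its front edge (at least 4 degrees) while its rear edge is still within 50 mm of its seat at the clips (angle between lid's own z axis and vertical above 0.075 rad and distance between lid_rear and tin_rear below 0.05 m), for 0.05 s.
2. the lid lies flat on the desk, handle up, let go (height (world z) of lid below 0.01 m and angle between lid's own z axis and vertical below 0.1 rad and contact force between the fingers and lid below 0.1 N and linear speed of lid below 0.03 m/s), for 0.2 s.
At the end, for the whole second after the job is handed in: Lid handle up, within 6 degrees of flat, on the desk itself (origin under 10 mm above it); counter face up, within 7 degrees of flat, on the floor of the small tray; both let go and still. Loupe upright in the tin within 30 mm, and tray within 40 mm, of where they began (all of step 2 and z of counter in the frame of kit_tray between -0.002 and 0.01 m and x of counter in the frame of kit_tray between -0.05 and 0.05 m and y of counter in the frame of kit_tray between -0.06 and 0.06 m and angle between counter's own z axis and vertical below 0.12 rad and contact force between the fingers and counter below 0.1 N and linear speed of counter below 0.03 m/s and angular speed of counter below 0.3 rad/s and distance of eye_loupe from where it was at the start of the episode below 0.03 m and angle between eye_loupe's own z axis and vertical below 0.3 rad and distance of kit_tray from where it was at the start of the episode below 0.04 m); the robot touches nothing.
It fails at once if the lid is wrenched against the tin and its clips with over 60 N (contact force between lid and tin above 60 N).
It fails at once if the lid is dropped (falls at over 0.8 m/s out of the fingers) (linear speed of lid above 0.8 m/s and contact force between the fingers and lid below 0.05 N).
It fails at once if the counter is dropped (falls at over 0.8 m/s out of the fingers) (linear speed of counter above 0.8 m/s and contact force between the fingers and counter below 0.05 N).
It fails at once if the loupe is pushed more than 30 mm or knocked over (distance of eye_loupe from where it was at the start of the episode above 0.03 m or angle between eye_loupe's own z axis and vertical above 0.6 rad).
It fails at once if the tray is pushed more than 40 mm (distance of kit_tray from where it was at the start of the episode above 0.04 m).
It also fails if it takes over 54 s, if anything falls off the work surface, if the arm or the gripper's body presses on something with over 40 N, if the wrist force passes 120 N, or if a joint passes its speed limit or range.

## Working session

There is one attempt and no reset: what is moved stays moved. The work goes in short steps, Python scripts to look and compute and a tool call to move; the robot and the scene stay as the last step left them, time stands still between calls to the robot, and variables do not carry over. Pictures are saved under pics/ and viewed, at most 11 in all, crops included, and the job is handed in when it is done.

Besides the shell and the picture viewer there is one more tool, called after ">>>" as name([rows], argument=value, ...), one row to a line, values as JSON. send_rows: Moves the arm, as the interface text tells. Its arguments: {"type":"object","properties":{"targets":{"type":"array"},"squeeze":{"type":"number"}},"required":["targets"]}

```bash
mkdir -p pics; ls
cat > h.py <<'E'
import numpy as np, cv2
from rig import ctrl
def pix(p,c):
    q=c["R"]@np.array(p,float)+c["t"]; k=np.array(c["camera_matrix"])@q; return k[:2]/k[2]
def ray(uv,c,z):
    R=np.array(c["R"]);t=np.array(c["t"]);d=R.T@np.linalg.solve(np.array(c["camera_matrix"]),[*uv,1]);o=-R.T@t
    return o+d*(z-o[2])/d[2]
def save(c,n): cv2.imwrite(f"pics/{n}.png",c["img"][:,:,::-1])
E
python3 - <<'E'
from h import *
for n in("top","side"):
    c=ctrl.capture(n);save(c,n+"0")
    print(n,-np.array(c["R"]).T@c["t"])
    for q,z in(("tin",0),("tin_rear",64),("lid",58),("lid_rear",64),("lid_bar",97),("kit_tray",0),("counter",4),("eye_loupe",4)):
        for d in ctrl.landmark_of(q,c)[:2]: print(q,round(d["score"],2),np.round(d["point"]),np.round(ray(d["point"],c,z)))
print(ctrl.sense())
E
```

```text
pics
top [433.33429573 137.34786672 926.90324557]
lid 0.86 [253. 194.] [571. 270.  58.]
lid_rear 0.58 [248. 167.] [626. 281.  64.]
lid_bar 0.95 [257. 214.] [526. 255.  97.]
kit_tray 0.95 [384. 199.] [574.  -5.   0.]
counter 0.45 [254. 197.] [574. 276.   4.]
eye_loupe 0.28 [384. 202.] [567.  -4.   4.]
eye_loupe 0.25 [258. 216.] [533. 266.   4.]
side [ 488.02127609 -652.73758605  505.76584502]
tin 0.84 [300. 200.] [563. 274.   0.]
tin_rear 0.62 [326. 170.] [624. 288.  64.]
lid 0.88 [302. 178.] [567. 269.  58.]
lid_rear 0.66 [330. 170.] [632. 284.  64.]
lid_bar 0.95 [279. 168.] [518. 241.  97.]
kit_tray 0.6 [322. 275.] [574.  -3.   0.]
{'time_s': 0.9, 'joints': array([ 9.36597991e-01,  3.12909291e-01,  1.49769821e+00,  3.77156596e-05,
        1.33101813e+00, -2.23400469e-01]), 'dq': array([ 0.00075414, -0.001647  ,  0.00094454,  0.00121684,  0.00147343,
        0.00137465]), 'tau': array([ 1.88365962e-04, -4.12153995e+01, -2.59901154e+01, -1.47225633e-04,
        4.72417541e-04,  1.27776539e-05]), 'eef_pos': array([209.65922933, 481.3237846 , 231.290093  ]), 'ee_rot': array([-2.35152458e-05,  2.03962108e-01,  9.78978783e-01, -7.37906251e-06]), 'force': array([-0.66825092, -0.07530747,  0.64836432]), 'wrist_torque': array([-0.03099721, -0.03838928,  0.02626386]), 'grip_force': 0.0, 'grip_width': 1.0050641927981598}
```

View pics/top0.png

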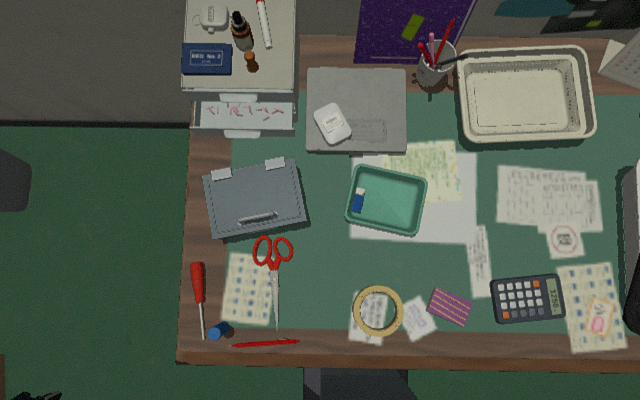

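View pics/side0.png

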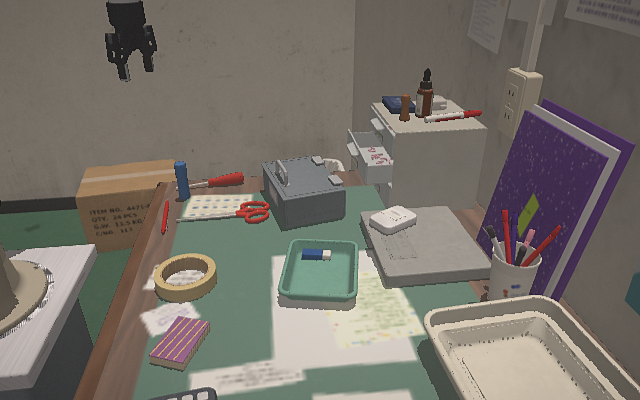

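The top view shows the tin at about (255,198), yawed slightly, with clips at (220,173) and (274,163) and the handle at (257,216). The tray is at (385,200) with the eraser on its left, and the lid spot around (510,200) is free. In the side view the tin is at (303,190) and the tray at (320,275).

```bash
cat >> h.py <<'E'
from scipy.spatial.transform import Rotation as Ro
from scipy.optimize import least_squares
def pose(v): return Ro.from_euler("z",v[2]).as_matrix(),np.array([v[0],v[1],0.])
def fit(obs,v0):
    def f(v):
        R,t=pose(v); return np.concatenate([(pix(R@np.array(p)+t,c)-uv) for c,p,uv in obs])
    return least_squares(f,v0,loss="soft_l1")
E
python3 - <<'E'
from h import *
P={"tin":(0,0,0),"tin_rear":(63.5,0,64),"lid":(0,0,58),"lid_rear":(63.5,0,64),"lid_bar":(-45,0,97)}
obs=[];cs=[]
T=[]
for n in("top","side"):
    c=ctrl.capture(n);cs.append(c)
    for q in P:
        d=ctrl.landmark_of(q,c)
        if d and d[0]["score"]>.5: obs.append((c,P[q],d[0]["point"]))
    d=ctrl.landmark_of("kit_tray",c); T.append(d[0]["point"])
c=cs[0]
for p,uv in (((-69,96,64),(213,238)),((-69,-96,64),(307,222)),((63.5,96,67),(204,178)),((63.5,-96,67),(295,159))): pass
r=fit(obs,[571,270,.19]);print(r.x,np.round(r.fun.reshape(-1,2),1).tolist(),T)
R,t=pose(r.x)
im=cv2.resize(c["img"][130:260,170:440,::-1],None,fx=2.9,fy=2.9,interpolation=cv2.INTER_CUBIC)
def line(pts,col):
    a=[(pix(R@np.array(p)+t,c)+.5-[170,130])*2.9 for p in pts]
    cv2.polylines(im,[np.int32(np.round(a))],False,col,1)
line([(-69,96,67),(-69,-96,67),(63.5,-96,67),(63.5,96,67),(-69,96,67)],(0,0,255))
line([(-45,-26,97),(-45,26,97)],(0,255,255))
line([(-65,94,0),(-65,-94,0)],(255,0,0))
R,t=pose([574,-5,-.21])
line([(-64,-80,26),(64,-80,26),(64,80,26),(-64,80,26),(-64,-80,26)],(0,0,255))
cv2.imwrite("pics/ov.png",im)
E
```

```text
[5.64658737e+02 2.66105292e+02 2.07135101e-01] [[0.3, 2.3], [-0.2, 0.2], [-0.1, 0.3], [2.1, 4.2], [0.7, -1.9], [-0.7, -0.2], [-0.1, 0.3], [0.7, -2.3]] [[383.2, 200.4], [319.6, 275.3]]
```

View pics/ov.png

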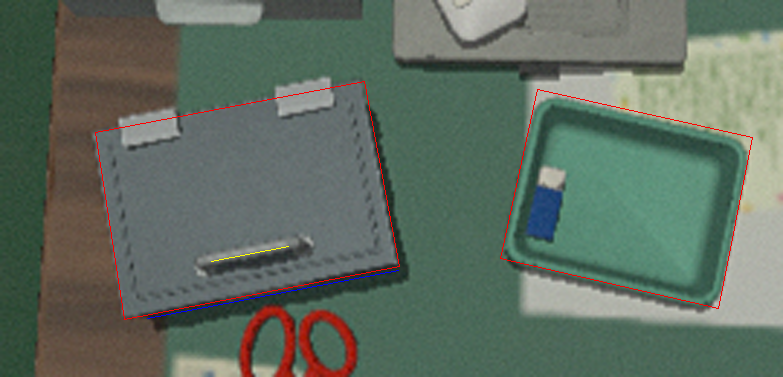

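The overlay fits the tin (yaw about 0.205) and the tray (yaw about -0.21). Now a row planner, then the approach.

```bash
cat >> h.py <<'E'
from scipy.spatial.transform import Slerp
def quat(q): return Ro.from_quat(np.roll(np.array(q,float),-1))
def down(yaw,tilt=None):  # tool y along world yaw direction, z down
    y=np.array([np.cos(yaw),np.sin(yaw),0]);z=np.array([0,0,-1.]);x=np.cross(y,z)
    return Ro.from_matrix(np.column_stack([x,y,z]))
def plan(claw,way,s=None,start=None):
    """way: list of (n rows, pos mm, Rotation). prints rows"""
    if start is None:
        s=s or ctrl.sense();p=np.array(s["eef_pos"],float);r=quat(s["ee_rot"])
    else: p,r=np.array(start[0],float),start[1]
    out=[]
    for n,q,e in way:
        q=np.array(q,float);p0,sl=p.copy(),Slerp([0,1],Ro.concatenate([r,e]))
        for i in range(1,n+1):
            tp,tr=p0+(q-p0)*i/n,sl(i/n)
            row=np.r_[r.inv().apply(tp-p)/1000,(r.inv()*tr).as_rotvec()]
            row=np.r_[np.round(row[:3],4),np.round(row[3:],3)]
            p=p+r.apply(row[:3]*1000);r=r*Ro.from_rotvec(row[3:]);out.append([claw]+[float(v)+0. for v in row])
    print(len(out),str(out).replace(" ",""));return p,r
E
python3 - <<'E'
from h import *
plan(-1,[(9,(521,256,170),down(.205)),(1,(521,256,170),down(.205))])
E
```

```text
10 [[-1,-0.0417,-0.0091,0.0068,0.0,0.0,0.106],[-1,-0.0425,-0.0047,0.0068,0.0,0.0,0.106],[-1,-0.0427,-0.0002,0.0068,0.0,0.0,0.106],[-1,-0.0424,0.0044,0.0068,0.0,0.0,0.106],[-1,-0.0418,0.0088,0.0069,0.0,0.0,0.107],[-1,-0.0406,0.0133,0.0068,0.0,0.0,0.106],[-1,-0.039,0.0174,0.0068,0.0,0.0,0.106],[-1,-0.0369,0.0215,0.0068,0.0,0.0,0.106],[-1,-0.0344,0.0253,0.0068,0.0,0.0,0.106],[-1,0.0,0.0,0.0,0.0,0.0,0.0]]
```

>>> send_rows([
  [-1, -0.0417, -0.0091, 0.0068, 0, 0, 0.106],
  [-1, -0.0425, -0.0047, 0.0068, 0, 0, 0.106],
  [-1, -0.0427, -0.0002, 0.0068, 0, 0, 0.106],
  [-1, -0.0424, 0.0044, 0.0068, 0, 0, 0.106],
  [-1, -0.0418, 0.0088, 0.0069, 0, 0, 0.107],
  [-1, -0.0406, 0.0133, 0.0068, 0, 0, 0.106],
  [-1, -0.039, 0.0174, 0.0068, 0, 0, 0.106],
  [-1, -0.0369, 0.0215, 0.0068, 0, 0, 0.106],
  [-1, -0.0344, 0.0253, 0.0068, 0, 0, 0.106],
  [-1, 0, 0, 0, 0, 0, 0],
], squeeze=20)

```text
time_s: 2.85
eef_pos: [522.4, 254.2, 169.1]
ee_rot: [-0.0, 0.632, 0.775, -0.0]
force: [-0.7, 0.7, -0.5]
grip_width: 0.996
grip_force: 0.0
```

Run:
```python
from h import *
s=ctrl.sense();p=s["eef_pos"];print(p)
c=ctrl.capture("side");b=ctrl.landmark_of("lid_bar",c)[0];print(b,pix(p,c),pix([520.6,256.9,97],c))
R,t=pose([564.7,266.1,.205])
im=cv2.resize(c["img"][80:240,220:380,::-1],None,fx=3.7,fy=3.7,interpolation=cv2.INTER_CUBIC)
def line(pts,col):
    a=[(pix(q,c)+.5-[220,80])*3.7 for q in pts]; cv2.polylines(im,[np.int32(np.round(a))],False,col,1)
line([R@np.array(q)+t for q in((-45,-26,97),(-45,26,97))],(0,255,255))
line([R@np.array(q)+t for q in((-69,96,67),(-69,-96,67),(63.5,-96,67),(63.5,96,67),(-69,96,67))],(0,0,255))
line([p,p-[0,0,60]],(0,255,0))
cv2.imwrite("pics/s1.png",im)
```

```text
[522.43561591 254.20131728 169.05676875]
{'point': [278.7, 168.6], 'score': 0.7} [279.56355    133.16499573] [280.20875622 164.86393184]
```

View pics/s1.png

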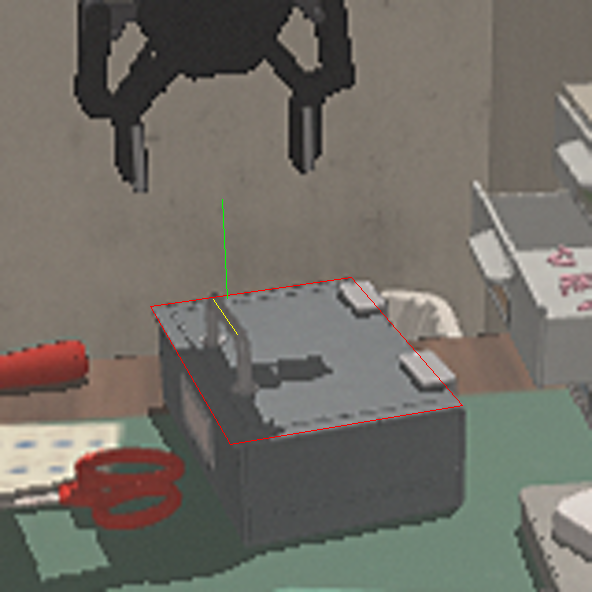

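The side crop shows the fingers above the bow handle, whose bar runs from (213,298) to (242,340) in the crop. My projected bar agrees within 1 px, so I'll descend and close softly.

Run:
```python
from h import *
plan(-1,[(5,(521,256.5,80),down(.205))])
```

```text
5 [[-1,0.0001,0.0001,0.018,0.0,0.0,0.0],[-1,0.0,0.0,0.0179,0.0,0.0,0.0],[-1,0.0001,0.0001,0.018,0.0,0.0,0.0],[-1,0.0001,0.0001,0.018,0.0,0.0,0.0],[-1,0.0,0.0001,0.018,-0.001,0.0,0.001]]
```

>>> send_rows([
  [-1, 0, 0, 0.018, 0, 0, 0],
  [-1, 0, 0, 0.018, 0, 0, 0],
  [-1, 0, 0, 0.018, 0, 0, 0],
  [-1, 0, 0, 0.018, 0, 0, 0],
  [-1, 0, 0, 0.018, 0, 0, 0],
  [0.3, 0, 0, 0, 0, 0, 0],
  [0.6, 0, 0, 0, 0, 0, 0],
  [1, 0, 0, 0, 0, 0, 0],
  [1, 0, 0, 0, 0, 0, 0],
  [1, 0, 0, 0, 0, 0, 0],
], squeeze=20)

```text
time_s: 4.2
eef_pos: [521.2, 256.1, 80.5]
ee_rot: [0.0, 0.631, 0.776, 0.0]
force: [-1.0, 0.4, 2.8]
grip_width: 0.085
grip_force: 19.6
```

```bash
cat >> h.py <<'E'
YAW=.205; XD=np.array([np.cos(YAW),np.sin(YAW),0]); YD=np.array([-np.sin(YAW),np.cos(YAW),0])
def tip(p,th,draw=0,up=0):
    piv=np.array([564.7,266.1,0])+63.5*XD+[0,0,64]; R=Ro.from_rotvec(YD*th)
    return piv+R.apply(np.array(p)-piv)-draw*R.apply(XD)+[0,0,up], R*down(YAW)
E
python3 - <<'E'
from h import *
p=np.array([521,256.3,80])
s=(p,down(YAW))
s=plan(1,[(2,*tip(p,.04,0,.7)),(2,*tip(p,.08,0,1)),(2,*tip(p,.12,0,1))],start=s);print(s[0])
plan(1,[(6,*tip(p,.12,48,1))],start=s)
E
```

```text
6 [[1,0.0,0.0004,-0.0025,0.02,0.0,0.0],[1,0.0,0.0003,-0.0025,0.02,0.0,0.0],[1,0.0,0.0003,-0.0023,0.02,0.0,0.0],[1,0.0,0.0003,-0.0023,0.02,0.0,0.0],[1,0.0,0.0004,-0.0022,0.02,0.0,0.0],[1,0.0,0.0003,-0.0022,0.02,0.0,0.0]]
[523.61577419 256.84387391  93.87759292]
6 [[1,0.0,-0.008,0.0,0.0,0.0,0.0],[1,0.0,-0.008,0.0,0.0,0.0,0.0],[1,0.0,-0.008,0.0,0.0,0.0,0.0],[1,0.0,-0.008,0.0,0.0,0.0,0.0],[1,0.0,-0.008,0.0,0.0,0.0,0.0],[1,0.0,-0.008,0.0,0.0,0.0,0.0]]
```

>>> send_rows([
  [1, 0, 0, 0, 0, 0, 0],
  [1, 0, 0, 0, 0, 0, 0],
  [1, 0, 0.0004, -0.0025, 0.02, 0, 0],
  [1, 0, 0.0003, -0.0025, 0.02, 0, 0],
  [1, 0, 0.0003, -0.0023, 0.02, 0, 0],
  [1, 0, 0.0003, -0.0023, 0.02, 0, 0],
  [1, 0, 0.0004, -0.0022, 0.02, 0, 0],
  [1, 0, 0.0003, -0.0022, 0.02, 0, 0],
  [1, 0, 0, 0, 0, 0, 0],
  [1, 0, 0, 0, 0, 0, 0],
], squeeze=70)

```text
time_s: 5.45
eef_pos: [523.7, 256.5, 93.9]
ee_rot: [-0.038, 0.63, 0.774, -0.046]
force: [-0.5, 0.5, -1.2]
grip_width: 0.062
grip_force: 68.4
```

Run:
```python
from h import *
c=ctrl.capture("side")
p=np.array([564.7,266.1,0])+63.5*XD+[0,0,64];R=Ro.from_rotvec(YD*.12)
im=cv2.resize(c["img"][100:240,220:380,::-1],None,fx=3.7,fy=3.7,interpolation=cv2.INTER_CUBIC)
a=[(pix(p+R.apply(x*XD+y*YD+[0,0,3]),c)+.5-[220,100])*3.7 for x,y in((-132.5,96),(-132.5,-96),(0,-96),(0,96),(-132.5,96))]
cv2.polylines(im,[np.int32(np.round(a))],False,(0,0,255),1)
cv2.imwrite("pics/s2.png",im)
```

```text
(no output)
```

View pics/s2.png

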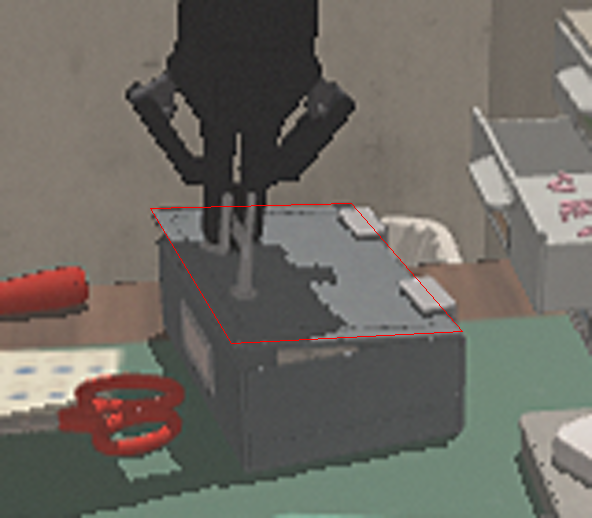

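The side crop shows the lid tipped onto the red prediction, its front edge up at (232,343) and its rear still under the clips. Drawing it out now.

>>> send_rows([
  [1, 0, -0.008, 0, 0, 0, 0],
  [1, 0, -0.008, 0, 0, 0, 0],
  [1, 0, -0.008, 0, 0, 0, 0],
  [1, 0, -0.008, 0, 0, 0, 0],
  [1, 0, -0.008, 0, 0, 0, 0],
  [1, 0, -0.008, 0, 0, 0, 0],
  [1, 0, 0, -0.01, 0, 0, 0],
  [1, 0, 0, -0.015, 0, 0, 0],
  [1, 0, 0, -0.02, 0, 0, 0],
  [1, 0, 0, -0.02, 0, 0, 0],
], squeeze=70)

```text
time_s: 6.75
eef_pos: [485.2, 248.5, 165.9]
ee_rot: [-0.037, 0.63, 0.774, -0.046]
force: [0.6, 0.1, -1.5]
grip_width: 0.063
grip_force: 68.3
```

Run:
```python
from h import *
e=down(0)
plan(1,[(1,(486,220,165),quat(ctrl.sense()["ee_rot"])),(8,(516,-235,125),e),(1,(517,-260,120),e)])
```

```text
10 [[1,-0.0281,-0.0049,0.0015,0.0,0.0,0.0],[1,-0.0564,-0.0072,0.0059,-0.015,0.002,0.026],[1,-0.0567,-0.0059,0.0057,-0.015,0.001,0.025],[1,-0.0567,-0.0045,0.0055,-0.014,0.002,0.026],[1,-0.0569,-0.0032,0.0054,-0.015,0.001,0.025],[1,-0.057,-0.0018,0.0053,-0.015,0.002,0.026],[1,-0.0569,-0.0003,0.0051,-0.015,0.001,0.025],[1,-0.057,0.0009,0.0051,-0.015,0.002,0.026],[1,-0.057,0.0024,0.0051,-0.014,0.001,0.026],[1,-0.025,0.001,0.005,0.0,0.0,0.0]]
```

>>> send_rows([
  [1, -0.0281, -0.0049, 0.0015, 0, 0, 0],
  [1, -0.0564, -0.0072, 0.0059, -0.015, 0.002, 0.026],
  [1, -0.0567, -0.0059, 0.0057, -0.015, 0.001, 0.025],
  [1, -0.0567, -0.0045, 0.0055, -0.014, 0.002, 0.026],
  [1, -0.0569, -0.0032, 0.0054, -0.015, 0.001, 0.025],
  [1, -0.057, -0.0018, 0.0053, -0.015, 0.002, 0.026],
  [1, -0.0569, -0.0003, 0.0051, -0.015, 0.001, 0.025],
  [1, -0.057, 0.0009, 0.0051, -0.015, 0.002, 0.026],
  [1, -0.057, 0.0024, 0.0051, -0.014, 0.001, 0.026],
  [1, -0.025, 0.001, 0.005, 0, 0, 0],
], squeeze=80)

```text
time_s: 8.0
eef_pos: [516.5, -263.3, 119.1]
ee_rot: [0.0, 0.708, 0.706, -0.001]
force: [0.5, 0.6, -1.3]
grip_width: 0.062
grip_force: 78.2
```

Run:
```python
from h import *
s=ctrl.sense();print(s["eef_pos"],s["ee_rot"],s["force"],s["wrist_torque"],s["joints"])
for n in("top","side"):
    c=ctrl.capture(n)
    b=pix(s["eef_pos"]+np.array([0,0,17]),c);r=pix(s["eef_pos"]+np.array([108.5,0,17-33]),c)
    print(n,b,r)
    for q in("lid","lid_bar","lid_rear"):
        d=ctrl.landmark_of(q,c); print(q,d[:1])
    im=c["img"][:,:,::-1].copy(); o=np.array(s["eef_pos"])+[45,0,17-39]
    a=[pix(o+[x,y,9],c) for x,y in((-69,-96),(63.5,-96),(63.5,96),(-69,96),(-69,-96))]
    cv2.polylines(im,[np.int32(np.round(a))],False,(0,0,255),1)
    u=int(np.clip(b[0]-100,0,440));v=int(np.clip(b[1]-110,0,200))
    im=cv2.resize(im[v:v+200,u:u+200],None,fx=2,fy=2); globals()[n]=im
cv2.imwrite("pics/l3.png",np.hstack([top,side]))
for n in("counter","eye_loupe"):
    c=ctrl.capture("top"); d=ctrl.landmark_of(n,c)[:2];print(n,[(k["score"],k["point"],ray(k["point"],c,4).round(1)) for k in d])
```

```text
[ 516.46993833 -263.28331783  119.10511744] [ 4.61559384e-04  7.08172333e-01  7.06039127e-01 -6.96028222e-04] [ 0.48829309  0.63132892 -1.25791051] [0.02992355 0.032262   0.014716  ] [-0.67275743  0.536823    1.47240663 -0.00164418  1.13160499 -0.66904206]
top [536.73429786 221.62004054] [524.92907128 167.51906043]
lid [{'point': [524.2, 200.3], 'score': 0.63}]
lid_bar [{'point': [536.6, 219.4], 'score': 0.9}]
lid_rear [{'point': [526.6, 169.1], 'score': 0.77}]
side [301.35513855 324.40884352] [394.52741923 336.61078201]
lid [{'point': [341.1, 345.0], 'score': 0.7}]
lid_bar [{'point': [298.1, 324.5], 'score': 0.71}]
lid_rear [{'point': [392.3, 338.2], 'score': 0.64}]
counter [(0.97, [273.1, 194.5], array([579.6, 234.3,   4. ]))]
eye_loupe [(0.62, [228.1, 201.6], array([562.4, 331. ,   4. ]))]
```

View pics/l3.png

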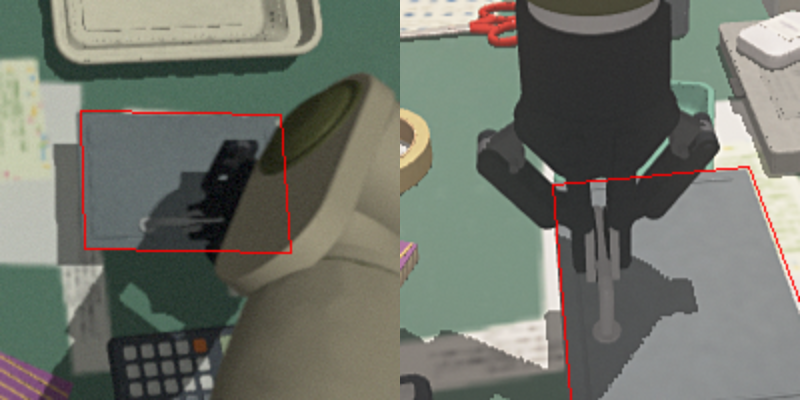

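The lid hangs flat and matches the prediction in both views, over bare desk with clearance from the calculator and the big tray. Lowering.

>>> send_rows([
  [1, 0, 0, 0.008, 0, 0, 0],
  [1, 0, 0, 0.018, 0, 0, 0],
  [1, 0, 0, 0.018, 0, 0, 0],
  [1, 0, 0, 0.018, 0, 0, 0],
  [1, 0, 0, 0.014, 0, 0, 0],
  [1, 0, 0, 0.008, 0, 0, 0],
  [1, 0, 0, 0.004, 0, 0, 0],
  [1, 0, 0, 0.003, 0, 0, 0],
  [1, 0, 0, 0.002, 0, 0, 0],
  [1, 0, 0, 0.002, 0, 0, 0],
])

```text
time_s: 9.85
eef_pos: [516.4, -260.3, 23.6]
ee_rot: [-0.0, 0.707, 0.707, -0.001]
force: [-0.4, -0.5, 0.2]
grip_width: 0.059
grip_force: 78.4
```

>>> send_rows([
  [1, 0, 0, 0.001, 0, 0, 0],
  [1, 0, 0, 0.001, 0, 0, 0],
  [1, 0, 0, 0, 0, 0, 0],
  [0.7, 0, 0, 0, 0, 0, 0],
  [0.3, 0, 0, 0, 0, 0, 0],
  [0, 0, 0, 0, 0, 0, 0],
  [0, 0, 0, 0, 0, 0, 0],
  [-0.2, 0, 0, -0.01, 0, 0, 0],
  [-0.5, 0, 0, -0.03, 0, 0, 0],
  [-1, 0, 0, -0.05, 0, 0, 0],
], squeeze=40)

```text
time_s: 11.1
eef_pos: [515.8, -259.7, 111.9]
ee_rot: [-0.002, 0.707, 0.707, -0.001]
force: [0.5, 0.4, -0.3]
grip_width: 0.938
grip_force: 0.0
```

Run:
```python
from h import *
s=ctrl.sense();print(s["eef_pos"],s["force"])
from collections import defaultdict
for n in("top","side"):
    c=ctrl.capture(n)
    for q,z in(("lid",0),("lid_bar",39),("lid_rear",6),("counter",4),("eye_loupe",4),("tin",0),("kit_tray",0)):
        for k in ctrl.landmark_of(q,c)[:1]: print(n,q,round(k["score"],2),k["point"],ray(k["point"],c,z).round(1))
    if n=="top":
        ct=c;im=cv2.resize(c["img"][140:260,180:440,::-1],None,fx=3,fy=3,interpolation=cv2.INTER_CUBIC);cv2.imwrite("pics/t4.png",im)
```

```text
[ 515.78778265 -259.7102887   111.87138389] [ 0.45555877  0.42968051 -0.28885771]
top lid 0.68 [502.4, 205.0] [ 565.5 -260.6    0. ]
top lid_bar 0.85 [508.2, 226.2] [ 516.3 -253.7   39. ]
top lid_rear 0.68 [501.2, 176.1] [ 627.7 -258.4    6. ]
top counter 0.61 [273.3, 197.9] [572.1 233.6   4. ]
top eye_loupe 0.76 [227.9, 202.4] [560.7 331.4   4. ]
top tin 0.83 [255.4, 200.2] [567.  272.7   0. ]
top kit_tray 0.84 [384.1, 202.3] [567.1  -6.    0. ]
side lid_bar 0.78 [302.8, 385.1] [ 515.8 -263.5   39. ]
side lid_rear 0.97 [390.1, 391.2] [ 627.  -260.3    6. ]
```

View pics/t4.png

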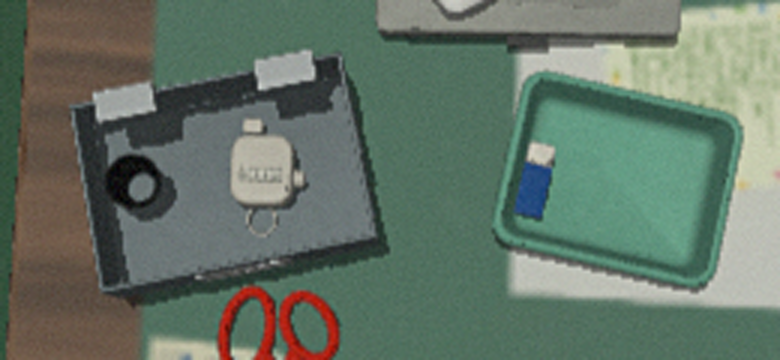

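The top crop shows the lid gone from the tin. The counter spans (231,119) to (307,236) with its ring at the bottom and stub at the right, the loupe is at (135,183), and the tray is clear apart from the eraser at its left. I'll refine the counter's pose by segmentation.

Run:
```python
from h import *
im=cv2.imread("pics/t4.png")
sub=im[105:245,215:320].astype(float)
m=((sub[:,:,2]>150)&(sub[:,:,2]-sub[:,:,0]>8)).astype(np.uint8)
ys,xs=np.nonzero(m);print("ext",xs.min()+215,xs.max()+215,ys.min()+105,ys.max()+105)
n,l,st,ce=cv2.connectedComponentsWithStats(cv2.morphologyEx(m,cv2.MORPH_OPEN,np.ones((25,25))));print(st,ce)
body=l==1+np.argmax(st[1:,4]);y,x=np.nonzero(body)
print(cv2.minAreaRect(np.float32(np.c_[x,y])),x.min()+215,x.max()+215)
c=ctrl.capture("top");print([b for b in ctrl.boxes_of("counter",c)[:1]])
for uv in((269.7,199.2),(180+264/3,140+172/3)): print(ray(uv,c,15).round(1),ray(uv,c,26).round(1))
u=lambda X,Y:ray((180+X/3,140+Y/3),c,12);d=u(253,125)-u(263,225);print("yaw ring-lever",np.arctan2(d[1],d[0]))
# lever/ring at their heights; project model corners for check
for yaw in(.05,.1,.15):
  for o in((568,240),(570,238)):
    R=Ro.from_euler("z",yaw).as_matrix()
    q=[pix(R@np.array(p)+[*o,4],c) for p in((41,0,11),(-41,0,3),(0,-26,11),(0,26,22))]
    print(yaw,o,[np.round((a-[180,140])*3).tolist() for a in q])
s=plan(-.7,[(1,(519,-240,140),down(.15)),(8,(566,215,140),down(1.5)),(1,(569,239,130),down(1.67))])
```

```text
ext 231 302 120 220
[[    0     0   105   140 13073]
 [   20    32    53    32  1627]] [[52.75958082 72.21831255]
 [45.89674247 47.65826675]]
((46.0, 47.5), (31.0, 52.0), 90.0) 235 287
[{'extent': [258.4, 176.9, 23.0, 28.4], 'score': 0.67}]
[567.5 240.1  15. ] [565.9 238.8  26. ]
[571.5 243.8  15. ] [569.8 242.5  26. ]
yaw ring-lever 0.1324671684623373
0.05 (568, 240) [[268.0, 120.0], [271.0, 235.0], [306.0, 176.0], [231.0, 176.0]]
0.05 (570, 238) [[271.0, 118.0], [274.0, 233.0], [309.0, 173.0], [234.0, 173.0]]
0.1 (568, 240) [[265.0, 121.0], [274.0, 235.0], [306.0, 174.0], [231.0, 178.0]]
0.1 (570, 238) [[268.0, 118.0], [277.0, 233.0], [309.0, 171.0], [234.0, 175.0]]
0.15 (568, 240) [[263.0, 121.0], [277.0, 235.0], [305.0, 172.0], [231.0, 180.0]]
0.15 (570, 238) [[265.0, 118.0], [280.0, 232.0], [308.0, 169.0], [234.0, 177.0]]
10 [[-0.7,0.0201,0.0026,-0.0287,-0.002,0.0,-0.15],[-0.7,0.0554,0.0143,0.0,0.0,0.0,-0.169],[-0.7,0.0521,0.0234,0.0,0.0,0.0,-0.169],[-0.7,0.0475,0.0318,0.0,0.0,0.0,-0.168],[-0.7,0.0415,0.0394,0.0,0.0,0.0,-0.169],[-0.7,0.0343,0.0457,-0.0001,0.0,0.0,-0.169],[-0.7,0.0262,0.0509,0.0,0.0,0.0,-0.169],[-0.7,0.0171,0.0545,0.0,0.0,0.0,-0.169],[-0.7,0.0078,0.0567,0.0,0.0,0.0,-0.168],[-0.7,-0.0013,0.0241,0.01,0.0,0.0,-0.17]]
```

>>> send_rows([
  [-0.7, 0.0201, 0.0026, -0.0287, 0, 0, -0.15],
  [-0.7, 0.0554, 0.0143, 0, 0, 0, -0.169],
  [-0.7, 0.0521, 0.0234, 0, 0, 0, -0.169],
  [-0.7, 0.0475, 0.0318, 0, 0, 0, -0.168],
  [-0.7, 0.0415, 0.0394, 0, 0, 0, -0.169],
  [-0.7, 0.0343, 0.0457, 0, 0, 0, -0.169],
  [-0.7, 0.0262, 0.0509, 0, 0, 0, -0.169],
  [-0.7, 0.0171, 0.0545, 0, 0, 0, -0.169],
  [-0.7, 0.0078, 0.0567, 0, 0, 0, -0.168],
  [-0.7, -0.0013, 0.0241, 0.01, 0, 0, -0.17],
], squeeze=30)

```text
time_s: 13.25
eef_pos: [569.0, 242.0, 130.2]
ee_rot: [0.0, -0.054, 0.999, 0.0]
force: [1.1, 0.9, -0.2]
grip_width: 0.851
grip_force: 0.0
```

Run:
```python
from h import *
c=ctrl.capture("side");s=ctrl.sense();print(s["eef_pos"],s["ee_rot"],s["joints"].round(2),s["grip_width"],s["time_s"])
y=quat(s["ee_rot"]).as_matrix()[:,1];print("yaw",np.arctan2(y[1],y[0]))
plan(-.7,[(6,(568.5,239.5,25),down(1.68)),(3,(568.5,239.5,3),down(1.68))])
```

```text
[568.21486417 243.24116674 128.22236881] [-1.32977202e-03 -5.74242310e-02  9.98348951e-01  2.49568801e-04] [ 0.21  0.61  1.33  0.    1.21 -1.47] 0.8479489564525255 13.3
yaw 1.6857072524760213
9 [[-0.7,0.0,-0.0006,0.0172,0.0,0.0,0.001],[-0.7,0.0,-0.0007,0.0172,0.0,-0.001,0.001],[-0.7,0.0,-0.0006,0.0172,0.0,0.0,0.001],[-0.7,-0.0001,-0.0006,0.0172,0.0,-0.001,0.001],[-0.7,0.0001,-0.0007,0.0172,0.001,0.0,0.001],[-0.7,0.0,-0.0006,0.0172,0.0,-0.001,0.001],[-0.7,0.0,0.0,0.0073,0.0,0.0,0.0],[-0.7,0.0,0.0,0.0074,0.0,0.0,0.0],[-0.7,0.0,0.0,0.0073,0.0,0.0,0.0]]
```

>>> send_rows([
  [-0.7, 0, 0, 0, 0, 0, 0],
  [-0.7, 0, 0, 0.017, 0, 0, 0],
  [-0.7, 0, 0, 0.018, 0, 0, 0],
  [-0.7, 0, 0, 0.018, 0, 0, 0],
  [-0.7, 0, 0, 0.018, 0, 0, 0],
  [-0.7, 0, 0, 0.018, 0, 0, 0],
  [-0.7, 0, 0, 0.014, 0, 0, 0],
  [-0.7, 0, 0, 0.01, 0, 0, 0],
  [-0.7, 0, 0, 0.008, 0, 0, 0],
  [-0.7, 0, 0, 0, 0, 0, 0],
])

```text
time_s: 14.55
eef_pos: [570.0, 239.2, 10.5]
ee_rot: [0.001, -0.05, 0.999, -0.0]
force: [-0.6, 0.8, 9.9]
grip_width: 0.85
grip_force: 4.4
```

Run:
```python
from h import *
s=ctrl.sense();print(s["eef_pos"],s["force"])
im=[]
for n,(u,v) in(("side",(230,100)),("top",(170,120))):
    c=ctrl.capture(n);im.append(cv2.resize(c["img"][v:v+150,u:u+150,::-1],None,fx=2.66,fy=2.66,interpolation=cv2.INTER_CUBIC))
cv2.imwrite("pics/g5.png",np.hstack(im))
```

```text
[569.99499558 239.19829507  10.50835771] [-0.62195807  0.75920803  9.94704002]
```

View pics/g5.png

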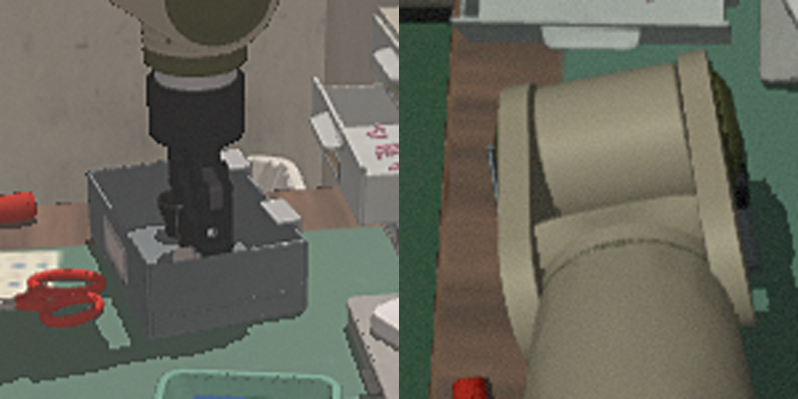

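The side crop shows the gripper over the counter with its near linkage right at the tin's near rim, around (225,252). A light 10 N contact at TCP z=10.5 fits the linkage resting on the rim at this wide opening. I'll rise a little, narrow the fingers, then go down again.

>>> send_rows([
  [-0.7, 0, 0, -0.012, 0, 0, 0],
  [-0.46, 0, 0, 0, 0, 0, 0],
  [-0.46, 0, 0, 0, 0, 0, 0],
  [-0.46, 0, 0, 0.004, 0, 0, 0],
  [-0.46, 0, 0, 0.003, 0, 0, 0],
  [-0.46, 0, 0, 0.003, 0, 0, 0],
  [-0.46, 0, 0, 0.002, 0, 0, 0],
  [-0.46, 0, 0, 0, 0, 0, 0],
  [-0.46, 0, 0, 0, 0, 0, 0],
  [-0.46, 0, 0, 0, 0, 0, 0],
])

```text
time_s: 15.9
eef_pos: [569.4, 239.7, 9.9]
ee_rot: [0.0, -0.05, 0.999, 0.0]
force: [-2.7, 4.3, 8.7]
grip_width: 0.732
grip_force: 0.0
```

>>> send_rows([
  [-0.46, 0, 0, -0.002, 0, 0, 0],
  [-0.4, 0, 0, 0, 0, 0, 0],
  [-0.3, 0, 0, 0, 0, 0, 0],
  [-0.2, 0, 0, 0, 0, 0, 0],
  [-0.1, 0, 0, 0, 0, 0, 0],
  [0, 0, 0, 0, 0, 0, 0],
  [0.1, 0, 0, 0, 0, 0, 0],
  [0.1, 0, 0, 0, 0, 0, 0],
  [0.1, 0, 0, 0, 0, 0, 0],
  [0.1, 0, 0, 0, 0, 0, 0],
], squeeze=30)

```text
time_s: 17.15
eef_pos: [568.7, 238.9, 10.9]
ee_rot: [-0.001, -0.049, 0.999, -0.0]
force: [-3.2, -1.0, 5.5]
grip_width: 0.594
grip_force: 31.0
```

>>> send_rows([
  [0.3, 0, 0, 0, 0, 0, 0],
  [0.3, 0, 0, 0, 0, 0, 0],
  [0.3, 0, 0, -0.006, 0, 0, 0],
  [0.3, 0, 0, -0.01, 0, 0, 0],
  [0.3, 0, 0, -0.015, 0, 0, 0],
  [0.3, 0, 0, -0.02, 0, 0, 0],
  [0.3, 0, 0, -0.02, 0, 0, 0],
  [0.3, 0, 0, -0.02, 0, 0, 0],
  [0.3, 0, 0, -0.02, 0, 0, 0],
  [0.3, 0, 0, 0, 0, 0, 0],
], squeeze=50)

```text
time_s: 18.4
eef_pos: [569.8, 239.1, 123.9]
ee_rot: [0.001, -0.049, 0.999, 0.0]
force: [-0.8, 0.2, -1.5]
grip_width: 0.583
grip_force: 51.9
```

Run:
```python
from h import *
s=ctrl.sense();print(s["eef_pos"],s["force"],s["grip_width"],s["joints"].round(2))
for n in("top","side"):
    c=ctrl.capture(n)
    for q in("counter","eye_loupe","kit_tray"): print(n,q,[(k["score"],k["point"]) for k in ctrl.landmark_of(q,c)[:1]], pix(s["eef_pos"]-[0,0,8],c))
im=cv2.resize(c["img"][70:220,220:370,::-1],None,fx=3.5,fy=3.5,interpolation=cv2.INTER_CUBIC);cv2.imwrite("pics/c6.png",im)
c=ctrl.capture("top");print([(k["point"],ray(k["point"],c,0)) for k in ctrl.landmark_of("kit_tray",c)[:1]])
p,r=s["eef_pos"],quat(s["ee_rot"])
T=Ro.from_euler("z",-.21).apply([0,-12,0])+[571,-5,0];print(T)
e=down(-.21+np.pi/2)
plan(.3,[(8,(T[0],T[1],100),e),(2,(T[0],T[1],60),e)])
```

```text
[569.76907856 239.13812916 123.86484652] [-0.78091283  0.18507815 -1.45601729] 0.5831501212629396 [ 0.21  0.61  1.34 -0.    1.19 -1.46]
top counter [] [264.52069734 190.23903547]
top eye_loupe [(0.55, [229.5, 205.5])] [264.52069734 190.23903547]
top kit_tray [(0.94, [384.9, 199.6])] [264.52069734 190.23903547]
side counter [(0.73, [303.1, 158.5])] [303.91181112 158.67215248]
side eye_loupe [(0.49, [296.1, 190.6])] [303.91181112 158.67215248]
side kit_tray [(0.84, [321.4, 275.8])] [303.91181112 158.67215248]
[([382.8, 198.1], array([576.25013864,  -3.21105418,   0.        ]))]
[568.4984812  -16.73637098   0.        ]
10 [[0.3,0.0032,-0.0318,0.0027,0.0,0.0,0.039],[0.3,0.002,-0.0319,0.0027,0.0,0.0,0.038],[0.3,0.0007,-0.0319,0.0027,0.0,-0.001,0.039],[0.3,-0.0005,-0.032,0.0027,0.0,0.0,0.038],[0.3,-0.0017,-0.0319,0.0027,0.0,0.0,0.039],[0.3,-0.0029,-0.0318,0.0027,0.0,0.0,0.039],[0.3,-0.0042,-0.0317,0.0027,-0.001,-0.001,0.038],[0.3,-0.0054,-0.0315,0.0027,0.0,0.0,0.039],[0.3,0.0,0.0,0.02,0.0,0.0,0.0],[0.3,0.0,0.0,0.02,0.0,0.0,0.0]]
```

View pics/c6.png

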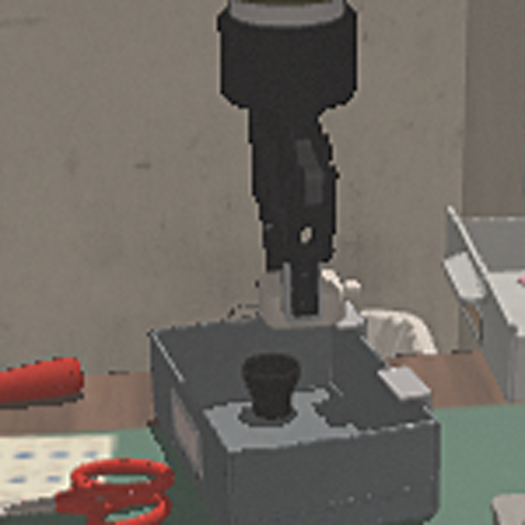

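The side crop shows the counter held level at (305,300), with the loupe still upright in the tin. Moving it to the tray.

>>> send_rows([
  [0.3, 0.0032, -0.0318, 0.0027, 0, 0, 0.039],
  [0.3, 0.002, -0.0319, 0.0027, 0, 0, 0.038],
  [0.3, 0.0007, -0.0319, 0.0027, 0, 0, 0.039],
  [0.3, -0.0005, -0.032, 0.0027, 0, 0, 0.038],
  [0.3, -0.0017, -0.0319, 0.0027, 0, 0, 0.039],
  [0.3, -0.0029, -0.0318, 0.0027, 0, 0, 0.039],
  [0.3, -0.0042, -0.0317, 0.0027, 0, 0, 0.038],
  [0.3, -0.0054, -0.0315, 0.0027, 0, 0, 0.039],
  [0.3, 0, 0, 0.02, 0, 0, 0],
  [0.3, 0, 0, 0.02, 0, 0, 0],
])

```text
time_s: 20.15
eef_pos: [568.5, -17.2, 59.8]
ee_rot: [-0.001, 0.105, 0.994, -0.0]
force: [0.3, 0.1, -0.3]
grip_width: 0.582
grip_force: 51.9
```

Run:
```python
from h import *
c=ctrl.capture("side");s=ctrl.sense();print(s["eef_pos"],s["force"],s["joints"].round(2))
y=quat(s["ee_rot"]).as_matrix()[:,1];print("yaw",np.arctan2(y[1],y[0]))
im=c["img"][:,:,::-1].copy();e=s["eef_pos"]
R,t=pose([573,-4,-.21]);
for col,Z,P,RR,tt in(((0,0,255),26,((-64,-80),(64,-80),(64,80),(-64,80)),R,t),((0,255,255),2,((-41,-26),(41,-26),(41,26),(-41,26)),R,[e[0],e[1],0])):
    cv2.polylines(im,[np.int32([np.round(pix(RR@np.array([*p,Z])+tt,c)) for p in P])],True,col,1)
cv2.imwrite("pics/p7.png",cv2.resize(im[190:330,230:420],None,fx=3.5,fy=3.5,interpolation=cv2.INTER_CUBIC))
```

```text
[567.10396405 -16.73315777  57.12930471] [-2.14957441  0.14205386 -3.84140764] [-0.24  0.6   1.56 -0.    0.99 -1.6 ]
yaw 1.3601751312675645
```

View pics/p7.png

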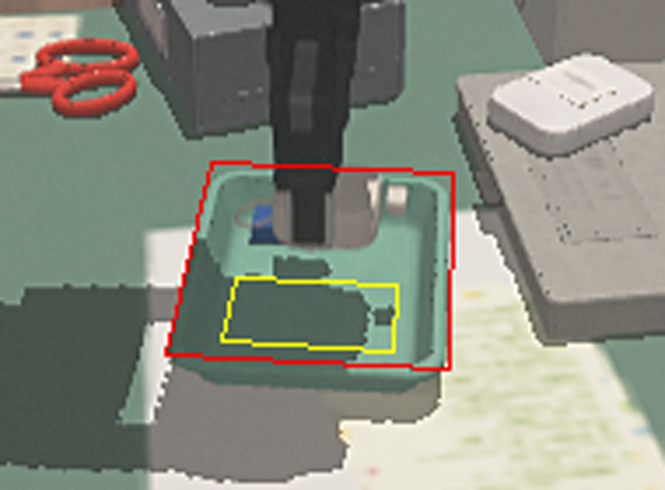

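The side crop shows the counter level above the tray, its footprint (yellow) well inside the walls and clear of the eraser at (262,225). Lowering.

>>> send_rows([
  [0.3, 0, 0, 0.006, 0, 0, 0],
  [0.3, 0, 0, 0.01, 0, 0, 0],
  [0.3, 0, 0, 0.01, 0, 0, 0],
  [0.3, 0, 0, 0.009, 0, 0, 0],
  [0.3, 0, 0, 0.006, 0, 0, 0],
  [0.3, 0, 0, 0.004, 0, 0, 0],
  [0.3, 0, 0, 0.002, 0, 0, 0],
  [0.3, 0, 0, 0.001, 0, 0, 0],
  [0.3, 0, 0, 0.001, 0, 0, 0],
  [0.3, 0, 0, 0, 0, 0, 0],
])

```text
time_s: 21.45
eef_pos: [568.4, -16.7, 11.3]
ee_rot: [-0.001, 0.105, 0.994, -0.0]
force: [-0.1, -0.1, -0.4]
grip_width: 0.578
grip_force: 52.1
```

>>> send_rows([
  [0.3, 0, 0, 0.001, 0, 0, 0],
  [0.3, 0, 0, 0, 0, 0, 0],
  [0.3, 0, 0, 0.0005, 0, 0, 0],
  [0.3, 0, 0, 0, 0, 0, 0],
  [0.3, 0, 0, 0.0005, 0, 0, 0],
  [0.3, 0, 0, 0, 0, 0, 0],
  [0.3, 0, 0, 0, 0, 0, 0],
  [0.3, 0, 0, 0, 0, 0, 0],
  [0.3, 0, 0, 0, 0, 0, 0],
  [0.3, 0, 0, 0, 0, 0, 0],
])

```text
time_s: 22.7
eef_pos: [568.4, -16.8, 9.3]
ee_rot: [-0.001, 0.105, 0.994, -0.0]
force: [-0.4, 0.3, -0.8]
grip_width: 0.584
grip_force: 52.1
```

>>> send_rows([
  [0.3, 0, 0, 0.0007, 0, 0, 0],
  [0.3, 0, 0, 0, 0, 0, 0],
  [0.3, 0, 0, 0.0007, 0, 0, 0],
  [0.3, 0, 0, 0, 0, 0, 0],
  [0.3, 0, 0, 0.0006, 0, 0, 0],
  [0.3, 0, 0, 0, 0, 0, 0],
  [0.3, 0, 0, 0, 0, 0, 0],
  [0.3, 0, 0, 0, 0, 0, 0],
  [0.3, 0, 0, 0, 0, 0, 0],
  [0.3, 0, 0, 0, 0, 0, 0],
])

```text
time_s: 23.95
eef_pos: [568.5, -16.7, 9.1]
ee_rot: [-0.001, 0.105, 0.995, -0.0]
force: [-8.5, 1.0, 18.5]
grip_width: 0.587
grip_force: 54.0
```

>>> send_rows([
  [0.3, 0, 0, -0.0015, 0, 0, 0],
  [0.3, 0, 0, 0, 0, 0, 0],
  [-0.25, 0, 0, 0, 0, 0, 0],
  [-0.4, 0, 0, 0, 0, 0, 0],
  [-0.5, 0, 0, 0, 0, 0, 0],
  [-0.5, 0, 0, 0, 0, 0, 0],
  [-0.5, 0, 0, -0.02, 0, 0, 0],
  [-0.5, 0, 0, -0.04, 0, 0, 0],
  [-0.5, 0, 0, -0.05, 0, 0, 0],
  [-0.5, 0, 0, -0.05, 0, 0, 0],
])

```text
time_s: 25.2
eef_pos: [568.4, -16.6, 170.3]
ee_rot: [-0.001, 0.105, 0.994, -0.0]
force: [0.2, 0.4, -0.9]
grip_width: 0.749
grip_force: 0.0
```

>>> send_rows([
  [-0.5, 0, 0.04, -0.03, 0, 0, 0],
  [-0.5, 0, 0.05, 0, 0, 0, 0],
  [-0.5, 0, 0.05, 0, 0, 0, 0],
  [-0.5, 0, 0.05, 0, 0, 0, 0],
  [-0.5, 0, 0.04, 0, 0, 0, 0],
  [-0.5, 0, 0.03, 0, 0, 0, 0],
  [-0.5, 0, 0, 0, 0, 0, 0],
  [-0.5, 0, 0, 0, 0, 0, 0],
  [-0.5, 0, 0, 0, 0, 0, 0],
  [-0.5, 0, 0, 0, 0, 0, 0],
])

```text
time_s: 26.45
eef_pos: [623.0, 236.8, 198.8]
ee_rot: [-0.001, 0.105, 0.994, -0.0]
force: [-0.0, 0.0, 0.4]
grip_width: 0.747
grip_force: 0.0
```

Run:
```python
from h import *
s=ctrl.sense();print(s["eef_pos"],s["force"],s["time_s"])
a=[]
for n in("top","side"):
    c=ctrl.capture(n)
    for q,z in(("counter",2),("kit_tray",0),("eye_loupe",4),("lid",0),("lid_bar",39)): print(n,q,[(k["score"],k["point"],ray(k["point"],c,z).round(1)) for k in ctrl.landmark_of(q,c)[:1]])
    v,u=(100,190) if n=="top" else (180,200)
    a.append(cv2.resize(c["img"][v:v+220,u:u+ (390 if n=="top" else 220),::-1],None,fx=1.3,fy=1.3))
cv2.imwrite("pics/f8.png",np.hstack(a))
```

```text
[622.97423999 236.8461309  198.77398877] [-0.02403735  0.02926603  0.38045373] 26.45
top counter [(0.96, [389.1, 196.0], array([580.8, -16.5,   2. ]))]
top kit_tray [(0.72, [383.7, 200.7], array([570.6,  -5.1,   0. ]))]
top eye_loupe []
top lid [(0.79, [501.1, 203.8], array([ 568.1, -257.9,    0. ]))]
top lid_bar [(0.89, [512.4, 226.6], array([ 515.6, -262.2,   39. ]))]
side counter [(0.6, [320.9, 281.5], array([569.6, -24.4,   2. ]))]
side kit_tray [(0.98, [321.3, 272.8], array([573.9,   1.9,   0. ]))]
side eye_loupe [(0.71, [298.4, 187.2], array([563.4, 329.5,   4. ]))]
side lid []
side lid_bar []
```

View pics/f8.png

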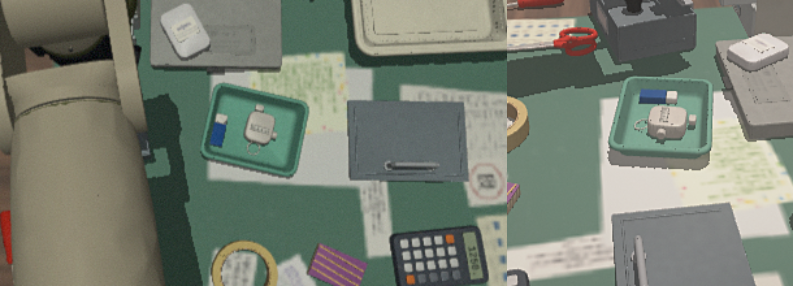

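The final views show the counter flat and face up in the tray at (260,127), and the lid flat on the desk, handle up, at (407,142). The loupe is still in the tin and the arm is clear.

```bash
python3 -c "
from rig import ctrl
print(ctrl.finish_job())"
```

```text
the job is handed in; nothing more can be done
None
```

I handed the job in with the lid flat on the desk, handle up, the counter face up in the tray, and the loupe and tray where they started; the judge's result was not shown.

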